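Hang the dial thermometer on the sprung hook, dial outward

ROBOT

A 7-joint arm with a two-finger parallel gripper is mounted at the origin on the work surface. World frame = base frame: x ahead of the robot, y to its left, z up, the work surface at z = 0. Lengths are in m, angles in rad, forces in N, time in s.
With the tool pointing down it reaches from about 0.4 to 0.85 m from the base axis. Payload 10.4 kg.
Tool frame: the origin (TCP) lies at the very end of the fingers, on their centre line; the grasp point (between the pads) lies 19 mm behind it (r.pinch_z is the distance from the TCP to the grasp point, in m); z points along the fingers, y is the line along which they close (so a half turn about z gives the same grasp; the last joint's range is limited). The gripper opens to 87 mm and grips with 3 to 60 N. Pads are 19 mm wide; open, the fingers measure 117 mm over their backs; the gripper's body (75 mm by 190 mm) begins 51 mm behind the grasp point.
Start: joints at [-1.274, 0.332, -0.065, 1.46, 0.022, 1.35, -0.088], TCP at [0.196, 0.593, 0.223] pointing down, gripper open.
Joint ranges: [-2.6, 2.6], [-0.5, 2.12], [-1.47, 1.34], [0.16, 2.42], [-1.27, 4.41], [0.06, 2.06], [-2.6, 2.6]. Speed limits (rad/s): [2.22, 2.22, 2.79, 2.79, 3.14, 3.14, 3.14].

INTERFACE

Orientations are given as a unit quaternion [x, y, z, w].
In Python, from bench import sensors, vision, r gives the robot as it stands.
- The arm moves only by the shell command python3 -m crank 'ROWS' [OPENING] [FORCE]. ROWS is JSON, a list of rows, each a list of 2 entries, a list of its own where there are three numbers: the shift along the tool's x, y, z normalised to -1 to 1, where 1 is 3 cm, then the turn about the tool's z normalised to -1 to 1, where 1 is 8 degrees. A call has 1 to 12 rows; each row shifts and turns the commanded pose from where the row before left it, along the tool's axes as they then stand; what a row does not reach is not made up. A row lasts 1/8 s, in which the tool goes at most 62.5 mm and 10.7 degrees, less where a joint would pass 70% of its speed; a pose out of reach is approached as far as the arm can. A call with a number of a shift or a turn outside -1 to 1 is refused whole. A call with a gripper value outside its range is refused whole. OPENING is the opening, from 0 (shut) to 1 (fully open), set as the call begins (- or left out, the last holds). The fingers move at their own pace and stop on an object; FORCE is the grip in N (left out, the last holds). Time passes only in rows, so rows that do not move let the fingers close. It gives the time, the measured TCP pose, the force, the opening and the grip force at its end, in the units of the state.
- sensors.read_state(): the state, without advancing time (a new reading comes with each control period).
- vision.camera(name): name is "side" or "top" or "wrist"; returns the picture (384x512x3 uint8, red, green, blue); there is no depth.
- vision.camera_model(name): a dict with "vertical_fov" (degrees; the focal length in pixels is half the picture's height over the tangent of half this angle, whatever the lens; pixels are square), "cx", "cy" (the principal point, pixels), "dist" ([k1, k2, p1, p2, k3] as OpenCV has them; the pictures are not rectified), "camera_from_world" (4x4, takes a point from world to camera coordinates); the wrist camera has in their place "hand_eye" (4x4, takes a point from camera to tool coordinates, whose origin is the TCP and whose axes are the flange's). Camera axes: x right, y down, z forward; pixel columns grow to the right and rows downward; lengths in m; the calibration is good to about 2 mm. A picture is of the moment at which its call begins: read the wrist's pose just before it. camera_model takes no time and is no camera call.
- r.close_job(): hands the job in; it is judged then, once.
The state is a dict: "time": time; "joint_positions": joint angles; "joint_vel": joint speeds; "joint_torque": joint torques, N m; "ee_pos": TCP position; "eef_rot": TCP orientation; "ft_force": force on the tool from outside, world axes, zero at the start; "torque": the same for the moment, N m; "width": finger opening in m; "grip_force": force on a finger pad.
Only numpy, scipy, OpenCV 4.12 (cv2) and the standard library are available. Lean on these libraries where they do the work, as an engineer would, in place of code of your own. Each camera call takes 0.05 s, during which the arm holds its last target. There are 200 camera calls.

TASK

Hang the dial thermometer on the hook of the stand, by the slot in its plate, with the dial facing outward (away from the stand, the way the hook points). The hook has a sprung pad that keeps hung things from rattling: press the plate back against the pad gently, far enough to clear the upturned tip, then slide it down until the slot sits fully home on the hook arm behind the tip, and let go. Do not force the hook or the pad, and leave the squeeze bottle, the ring cutter and the tub where they stand.

Things in the scene. Friction and masses are not known exactly. Their poses are not given: they have to be found in the camera images.
- thermo_mid (a point): Centre of the loose dial thermometer, half-way up (62 mm over its underside), in the middle of its plate; 0.1 to 0.2 kg. x = the way the dial faces, z = up. Steel plate 5 mm thick (x), 50 mm wide (y), top edge 62 mm above this point. It starts upright on its foot, 50 (x) by 46 (y) by 6 mm, centred under the plate; any yaw. It can be set down and gripped again.
- thermometer: The same thermometer, origin at the centre of its underside, same axes.
- slot (a point): Centre of the thermometer's slot, 35 mm above its centre: an upright rectangular hole right through the plate, 14 mm wide (y), 26 mm high (from 13 mm below to 13 mm above this point). At this height the plate's two side edges, 50 mm apart, are bare and best to grip.
- dial (a point): Middle of the dial's face: white, round, 48 mm across, standing 12 mm proud of the plate's front, 24 mm below the thermometer's centre. The plate's back is plain.
- hook_stand: Steel stand fixed to the table, place and yaw vary. Origin on the table under the front face of the bracket; x = outward, the way the hook points; z = up. Base 12 mm high, x from -70 to 60 mm, 220 mm wide; two posts and a rail along y, 12 to 28 mm behind the bracket's face; all below 195 mm. It carries the hook and the sprung pad.
- hook_root (a point): On the bracket's front face at the height of the hook arm's upper side, 165 mm over the table; axes as the stand. A level arm, 6 mm wide and high, runs outward (x) to a tip 5 mm thick, 6 mm wide, rising 8 mm above the arm. When fully home the slot's upper end rests on the arm: slot centre 13 mm below this point, thermometer centre 48 mm below.
- tip_zone (a point): Point 70 mm out from hook_root, where the tip's inner face lies on average. The arm is set in or out beforehand and this is not measured: the inner face is really anywhere from 20 mm nearer to 20 mm farther out. Inside it, round the arm, is a black pad, 30 mm wide, from 20 mm below to 14 mm above the arm's upper side, its face 2 mm inside the tip's inner face.
- pad_zone (a point): Point 10 mm inside the tip zone, about the sprung pad, which slides back along the arm. It gives from 1.6 N, stiffening 1.2 N per mm, to a hard stop at 6.5 mm (9.4 N). A 5 mm plate passes down behind the tip once the pad is pushed back over 3 mm. A plate let go there is clamped by pad and tip and will not drop home by its weight. Over 18 N on hook or pad is too much.
- squeeze_bottle: Yellow squeeze bottle, bystander, 52 mm across, 138 mm high, origin at the centre of its underside.
- ring_cutter: Steel ring cutter, bystander, 72 mm across, 45 mm high, origin at the centre of its underside.
- tub: Clear lidded tub, bystander, 92 by 122 mm, 52 mm high, origin at the centre of its underside.

How it is judged:
By the outcome, as a careful person would: the job done as asked, in the order asked, and still so for the second after the job is handed in, with the robot touching nothing.
It also fails if it takes over 64 s, if anything falls off the work surface, if the arm or the gripper's body presses on something with over 40 N, if the wrist force passes 120 N, or if a joint passes its speed limit or range.

## Working session

There is one attempt and no reset: what is moved stays moved. The work goes in short steps, Python scripts to look and compute and a shell command to move; the robot and the scene stay as the last step left them, time stands still between calls to the robot, and variables do not carry over. Pictures are saved under pics/ and viewed, at most 10 in all, crops included, and the job is handed in when it is done.

```bash
mkdir -p pics; ls
python3 - <<'E'
from bench import sensors, vision, r
import cv2, numpy as np
s=sensors.read_state(); print({k:np.round(v,3).tolist() for k,v in s.items()}, r.pinch_z)
ims=[]
for n in ("side","top"):
    im=vision.camera(n)[:,:,::-1]; cv2.imwrite(f"pics/{n}0.png",im); ims.append(im)
    m=vision.camera_model(n); print(n,m)
print(vision.camera_model("wrist"))
cv2.imwrite("pics/both.png",cv2.resize(np.vstack(ims),(444,666))[:,:]) 
for n,im in zip("st",ims): cv2.imwrite(f"pics/{n}big.png",cv2.resize(im,(768,576),interpolation=cv2.INTER_CUBIC))
E
```

```text
pics
{'time': 0.0, 'joint_positions': [-1.274, 0.333, -0.065, 1.461, 0.022, 1.35, -0.089], 'joint_vel': [-0.0, 0.001, 0.0, 0.001, -0.0, 0.001, -0.0], 'joint_torque': [0.0, -62.325, 0.025, -38.99, -0.061, 0.04, 0.0], 'ee_pos': [0.196, 0.593, 0.222], 'eef_rot': [0.159, 0.987, -0.001, -0.0], 'ft_force': [-0.093, 0.102, 0.038], 'torque': [-0.002, -0.008, 0.001], 'grip_force': 0.0, 'width': 0.087} 0.0187
side {'vertical_fov': 52.18683324122479, 'cx': 256.24140604270883, 'cy': 194.84068079646602, 'dist': array([-0.07053406,  0.        ,  0.        ,  0.        ,  0.        ]), 'camera_from_world': array([[-0.99805942, -0.05986963, -0.01711804,  0.53236514],
       [-0.0224197 ,  0.60197217, -0.79820227,  0.12839366],
       [ 0.05809266, -0.79626951, -0.60214625,  0.90252866],
       [ 0.        ,  0.        ,  0.        ,  1.        ]])}
top {'vertical_fov': 45.38383288884201, 'cx': 263.5554150120847, 'cy': 185.9986555040322, 'dist': array([-0.06119445,  0.        ,  0.        ,  0.        ,  0.        ]), 'camera_from_world': array([[ 0.02089853, -0.99962508,  0.01769066, -0.06384736],
       [-0.98807928, -0.02335006, -0.15216475,  0.55225793],
       [ 0.15252078, -0.01429975, -0.98819681,  1.17721566],
       [ 0.        ,  0.        ,  0.        ,  1.        ]])}
{'vertical_fov': 68.6839817345269, 'cx': 252.5557502887475, 'cy': 191.61478272000133, 'dist': array([-0.06333413,  0.        ,  0.        ,  0.        ,  0.        ]), 'hand_eye': array([[-6.33867198e-04, -9.54554416e-01, -2.98036013e-01,
         8.26509606e-02],
       [ 9.99999477e-01, -8.44092298e-04,  5.76659050e-04,
        -8.81537534e-04],
       [-8.02022346e-04, -2.98035491e-01,  9.54554452e-01,
        -1.61851574e-01],
       [ 0.00000000e+00,  0.00000000e+00,  0.00000000e+00,
         1.00000000e+00]])}
```

View pics/sbig.png

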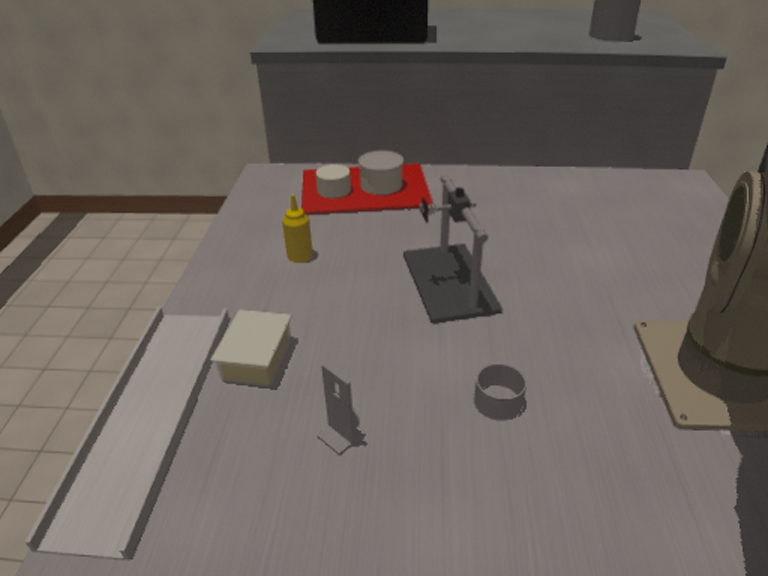

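View pics/tbig.png

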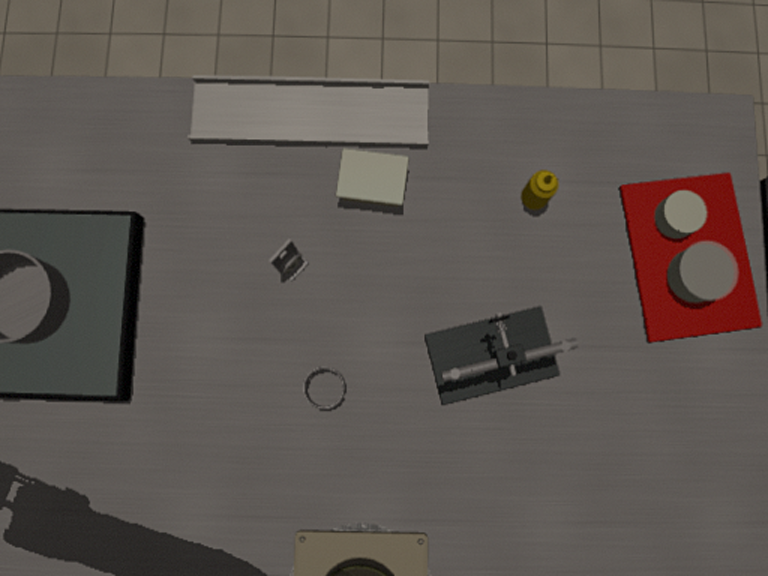

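The side view shows the thermometer at about (337,405) with its plain back toward the camera. The stand is at (455,250) and the hook points left, toward +x. In the top view the thermometer is at (289,262) and the stand at (500,355). I'll zoom in on both.

```bash
cat > h.py <<'E'
import numpy as np, cv2
from scipy.spatial.transform import Rotation as R
from bench import sensors, vision, r
def ray(n,uv,pose=None):
    m=vision.camera_model(n); f=192/np.tan(np.radians(m["vertical_fov"]/2))
    K=np.array([[f,0,m["cx"]],[0,f,m["cy"]],[0,0,1]])
    d=np.append(cv2.undistortPoints(np.array([[uv]],float),K,m["dist"])[0,0],1)
    if n=="wrist":
        T=np.eye(4);T[:3,:3]=R.from_quat(pose[1]).as_matrix();T[:3,3]=pose[0];T=T@m["hand_eye"]
    else: T=np.linalg.inv(m["camera_from_world"])
    return T[:3,3],T[:3,:3]@d/np.linalg.norm(d)
def onz(n,uv,z,pose=None):
    o,d=ray(n,uv,pose); return o+d*(z-o[2])/d[2]
def tri(a,b):
    (o,d),(p,e)=a,b
    t=np.linalg.lstsq(np.c_[d,-e],p-o,rcond=None)[0]; A=o+d*t[0];B=p+e*t[1]
    return (A+B)/2,np.linalg.norm(A-B)
def proj(n,P,pose=None):
    m=vision.camera_model(n); f=192/np.tan(np.radians(m["vertical_fov"]/2))
    K=np.array([[f,0,m["cx"]],[0,f,m["cy"]],[0,0,1]])
    if n=="wrist":
        T=np.eye(4);T[:3,:3]=R.from_quat(pose[1]).as_matrix();T[:3,3]=pose[0];C=np.linalg.inv(T@m["hand_eye"])
    else: C=m["camera_from_world"]
    return cv2.projectPoints(np.array([P],float),cv2.Rodrigues(C[:3,:3])[0],C[:3,3],K,m["dist"])[0][0,0]
E
python3 - <<'E'
import cv2,numpy as np
s=cv2.imread("pics/side0.png");t=cv2.imread("pics/top0.png")
c=lambda im,x,y,w,h,k:cv2.resize(im[y:y+h,x:x+w],None,fx=k,fy=k,interpolation=cv2.INTER_CUBIC)
# each 400x300
o=np.vstack([np.hstack([c(s,200,240,66,50,6),c(t,165,150,66,50,6)]),np.hstack([c(s,266,110,80,60,5)[:, :396],c(t,280,200,110,75,4)[:, :396]])])
o=np.clip(o.astype(float)*1.6,0,255).astype(np.uint8)
cv2.imwrite("pics/crops.png",o);print(o.shape)
E
```

```text
(600, 792, 3)
```

View pics/crops.png

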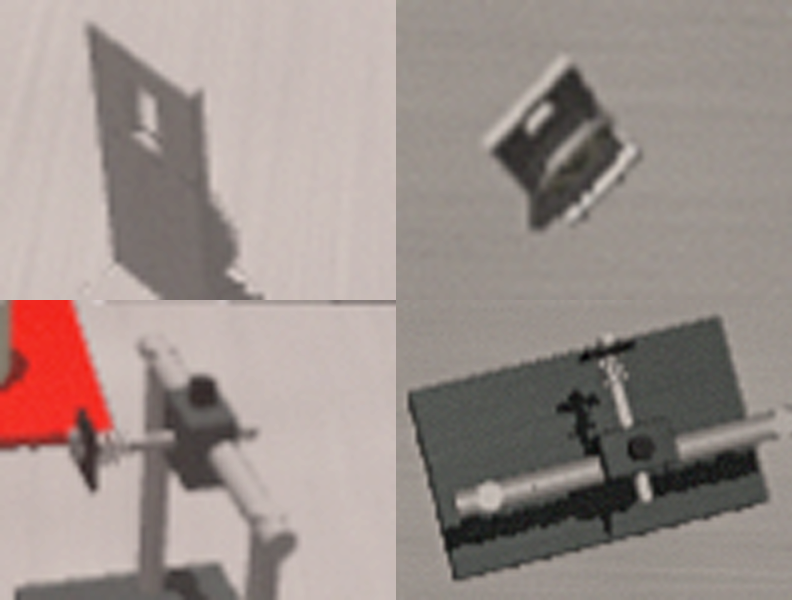

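The crops show the plate's top edge in the top view from about (180,174) to (194,160), with the dial toward the lower right. The base corners are clear, and the black pad and tip sit near (333,211) in the top view.

```bash
cat > m1.py <<'E'
from h import *
T=lambda x,y:(165+(x-396)/6-.4,150+y/6-.4); S=lambda x,y:(200+x/6-.4,240+y/6-.4)
a,b=onz("top",T(487,145),.124),onz("top",T(570,57),.124)
print(a,b,np.linalg.norm(a-b))
# side (far/left corners): which matches
c,d=onz("side",S(90,25),.124),onz("side",S(200,92),.124); print(c,d,np.linalg.norm(c-d))
B=lambda x,y:(280+(x-396)/4-.4,200+(y-300)/4-.4)
P=[onz("top",B(*p),.012) for p in [(410,393),(720,317),(768,498),(455,580)]]
for p,q in zip(P,P[1:]+P[:1]): v=q-p; print(p.round(4),np.linalg.norm(v).round(4),np.degrees(np.arctan2(v[1],v[0])).round(2))
yaws=[np.degrees(np.arctan2(*(v[[1,0]]))) for v in (P[0]-P[3],P[1]-P[2])]+[np.degrees(np.arctan2(*(v[[1,0]])))+90 for v in (P[1]-P[0],P[2]-P[3])]
yaw=np.radians(np.mean(yaws)); x=np.array([np.cos(yaw),np.sin(yaw),0]);c=sum(P)/4
o=c+x*.005; o[2]=0; print("stand",o,np.degrees(yaw),yaws)
hr=o+[0,0,.165]
for u in (0,.05,.07,.09): print(u,proj("top",hr+x*u),proj("side",hr+x*u), (hr+x*u).round(4))
# pad in top view at arm height
for p in [(607,338),(607,350)]:
  q=onz("top",B(*p),.175)-hr; print("tip/pad",q@x,q@np.array([-x[1],x[0],0]))
q=tri(ray("top",B(607,346)),ray("side",(266+88/5-.4,110+(450-300)/5-.4))); print(q,(q[0]-hr)@x)
E
python3 m1.py
```

```text
[0.5668477  0.15850526 0.124     ] [0.60485542 0.12578209 0.124     ] 0.05015368571789819
[0.60428161 0.13119039 0.124     ] [0.56550692 0.15940184 0.124     ] 0.04795167066610983
[ 0.4591 -0.1068  0.012 ] 0.2182 -75.07
[ 0.5153 -0.3176  0.012 ] 0.1259 -165.52
[ 0.3934 -0.3491  0.012 ] 0.2184 105.43
[ 0.3353 -0.1386  0.012 ] 0.1278 14.42
stand [ 0.43060834 -0.2267311   0.        ] 14.817453527461547 [np.float64(14.42199822354019), np.float64(14.483908469096702), np.float64(14.934151679482724), np.float64(15.429755737726566)]
0 [337.46443427 231.24919888] [300.18358711 136.89986465] [ 0.4306 -0.2267  0.165 ]
0.05 [332.07424508 210.77056077] [281.38466368 139.0163384 ] [ 0.4789 -0.2139  0.165 ]
0.07 [329.9312612  202.64600354] [273.7780677  139.87772325] [ 0.4983 -0.2088  0.165 ]
0.09 [327.79611384 194.56078192] [266.12287043 140.74750808] [ 0.5176 -0.2037  0.165 ]
tip/pad 0.05309815321755015 0.00021756400106483532
tip/pad 0.04623783489447498 0.0020397506118593647
(array([ 0.47629533, -0.2147054 ,  0.1632771 ]), np.float64(0.004097484371084281)) 0.047243143408959215
```

```bash
python3 -m crank '[[[-0.3,-0.4,-1],0],[[-0.5,-0.7,-1],0],[[-0.74,-1,-0.8],0],[[-0.74,-1,-0.5],0],[[-0.74,-1,-0.3],0],[[-0.74,-1,-0.2],0],[[-0.74,-1,-0.2],0],[[-0.74,-1,0],0],[[-0.5,-0.7,0],0]]'
python3 -m crank '[[[-0.97,-0.23,0],0],[[-0.97,-0.23,0],0],[[-0.97,-0.23,0],0],[[-0.97,-0.23,0],0],[[-0.97,-0.23,0],0.5],[[0,0,0],1],[[0,0,0],1],[[0,0,0],1],[[0,0,0],1],[[0,0,0],1],[[0,0,0],1],[[0,0,0],1]]'
```

```text
time: 1.23
ee_pos: [0.2869, 0.3154, 0.3425]
eef_rot: [0.16, 0.987, 0.0, -0.0]
ft_force: [0.2, -0.2, 1.5]
width: 0.0871
grip_force: 0.0
time: 2.72
ee_pos: [0.414, 0.2383, 0.3423]
eef_rot: [0.634, 0.773, -0.0, -0.0]
ft_force: [0.3, -0.5, -0.0]
width: 0.0874
grip_force: 0.0
```

```bash
python3 -m crank '[[[0,0,0],1],[[0,0,0],1],[[0,0,0],1],[[0,0,0],1],[[0,0,0],1],[[0,0,0],1],[[0,0,0],0.4]]'
python3 -m crank '[[[0.15,0.8,0.59],0],[[0.15,0.8,0.59],0],[[0.15,0.8,0.59],0],[[0.15,0.8,0.59],0],[[0.15,0.8,0.59],0],[[0.15,0.8,0.59],0],[[0.15,0.8,0.59],0],[[0.15,0.8,0.59],0],[[0,0,0],0],[[0,0,0],0]]'
python3 - <<'E'
from h import *
s=sensors.read_state();print(s["ee_pos"],s["eef_rot"],s["joint_positions"])
im=vision.camera("wrist")[:,:,::-1];cv2.imwrite("pics/w1r.png",im);cv2.imwrite("pics/w1.png",cv2.resize(im,(768,576)))
E
```

```text
time: 3.6
ee_pos: [0.414, 0.2383, 0.3423]
eef_rot: [0.906, 0.424, -0.0, 0.0]
ft_force: [-0.2, -0.1, 0.0]
width: 0.0869
grip_force: 0.0
time: 4.85
ee_pos: [0.5846, 0.1444, 0.2011]
eef_rot: [0.905, 0.426, -0.0, -0.0]
ft_force: [-0.5, 0.6, -0.4]
width: 0.0868
grip_force: 0.0
[0.58457514 0.14439486 0.20109737] [ 9.04788440e-01  4.25861318e-01 -6.23335775e-05 -1.12957361e-04] [-0.64640502  0.30201089  0.40530043  1.57578472 -0.12260306  1.28914858
 -0.91433438]
```

View pics/w1.png

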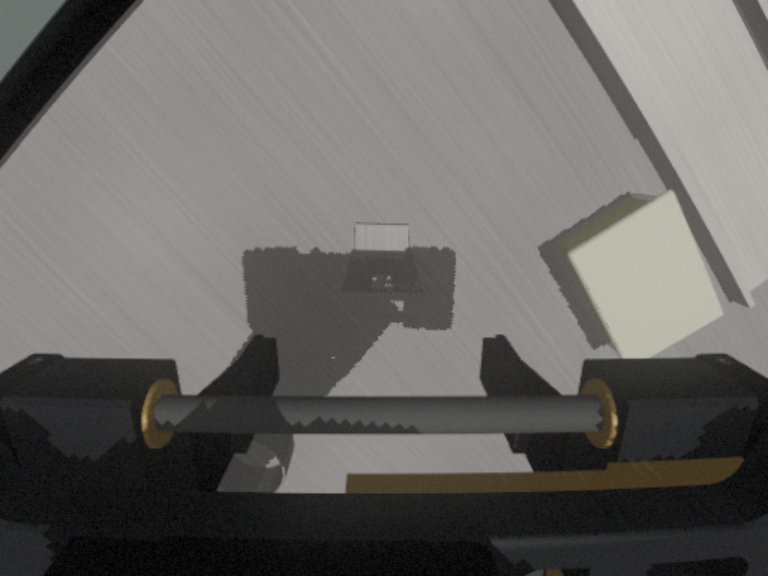

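The wrist view shows the plate's back, with its top edge at row ~292 from column 343 to 421 and the foot at (382,237). Nothing is in the way, so I'll measure the edge.

Run:
```python
from h import *
im=cv2.imread("pics/w1r.png");g=im.mean(2)
print(g[184:204:1,245:266:4].astype(int).tolist()[0:20])
for row in (180,186,190,193): print(row,g[row,222:288].astype(int).tolist())
pose=([0.58457514,0.14439486,0.20109737],[.904788,.425861,-6e-5,-1.1e-4])
M=R.from_quat(pose[1]).as_matrix()
for a,b in [((343/1.5,292/1.5),(421/1.5,292/1.5))]:
  A,B=onz("wrist",a,.124,pose),onz("wrist",b,.124,pose);v=B-A
  print(A,B,np.linalg.norm(v),np.degrees(np.arctan2(v[1],v[0])),"tool offs",M.T@((A+B)/2-pose[0]))
print(M[:,0],M[:,1])
a,b=[onz("wrist",(x/1.5,222/1.5),.006,pose) for x in (356,409)];v=b-a
print("foot",a,b,np.linalg.norm(v),np.degrees(np.arctan2(v[1],v[0])),M.T@((a+b)/2-pose[0]))
```

```text
[[72, 78, 76, 75, 74, 68], [71, 136, 78, 78, 75, 72], [71, 142, 76, 78, 77, 68], [69, 88, 78, 79, 73, 68], [69, 78, 78, 75, 78, 70], [69, 78, 77, 130, 73, 76], [69, 76, 77, 112, 99, 76], [72, 77, 73, 83, 81, 79], [70, 74, 69, 77, 75, 74], [67, 76, 69, 69, 78, 70], [69, 71, 70, 71, 76, 72], [80, 80, 76, 79, 76, 76], [78, 80, 81, 77, 83, 78], [78, 80, 80, 79, 82, 79], [78, 79, 78, 79, 80, 80], [77, 81, 82, 81, 80, 78], [77, 77, 76, 78, 113, 108], [80, 77, 79, 79, 134, 140], [78, 79, 74, 78, 85, 140], [76, 77, 79, 78, 80, 139]]
180 [73, 78, 77, 79, 74, 79, 81, 77, 79, 71, 71, 74, 73, 70, 70, 71, 69, 70, 69, 72, 72, 70, 73, 73, 69, 69, 68, 74, 69, 73, 71, 72, 68, 71, 67, 72, 69, 72, 73, 72, 69, 71, 72, 72, 72, 68, 68, 72, 72, 74, 73, 73, 75, 70, 73, 71, 80, 83, 83, 84, 83, 82, 76, 80, 81, 80]
186 [78, 77, 75, 75, 79, 81, 76, 76, 68, 68, 71, 68, 69, 70, 70, 67, 71, 71, 67, 69, 70, 71, 70, 71, 70, 67, 85, 142, 95, 81, 79, 76, 79, 76, 78, 78, 89, 90, 82, 77, 71, 73, 69, 68, 72, 70, 73, 73, 73, 70, 71, 74, 71, 76, 72, 72, 79, 70, 81, 83, 82, 80, 83, 83, 85, 81]
190 [77, 82, 78, 79, 78, 80, 7
[... 215 characters left out ...]
 80, 75, 79, 80, 82, 79, 81]
193 [74, 76, 77, 77, 77, 73, 66, 67, 70, 69, 68, 70, 71, 68, 67, 73, 68, 71, 67, 69, 68, 70, 70, 67, 70, 67, 72, 76, 73, 66, 76, 69, 69, 77, 64, 69, 74, 76, 78, 78, 75, 69, 69, 70, 66, 70, 71, 69, 70, 74, 76, 71, 75, 77, 75, 75, 78, 70, 72, 67, 79, 80, 80, 79, 78, 80]
[0.57057051 0.1612321  0.124     ] [0.60639767 0.13158513 0.124     ] 0.04650298928156669 -39.60775221788623 tool offs [0.00404412 0.0017483  0.07709687]
[ 6.37284423e-01  7.70628681e-01 -1.48851559e-05] [ 7.70628655e-01 -6.37284406e-01 -2.50156947e-04]
foot [0.58740389 0.17859529 0.006     ] [0.6220116  0.14995776 0.006     ] 0.04491994318679564 -39.60741219493003 [0.02815448 0.00289329 0.19509623]
```

```bash
python3 -m crank '[[[0.08,0.07,0],0],[[0,0,0.82],0],[[0,0,0.82],0],[[0,0,0.82],0],[[0,0,0.82],0],[[0,0,0.82],0],[[0,0,0],0],[[0,0,0],0]]' && python3 -m crank '[[[0,0,0],0],[[0,0,0],0],[[0,0,0],0],[[0,0,0],0],[[0,0,0],0],[[0,0,0],0],[[0,0,0],0],[[0,0,0],0],[[0,0,0],0],[[0,0,0],0]]' 0 35
```

```text
time: 5.9
ee_pos: [0.5884, 0.1451, 0.0792]
eef_rot: [0.905, 0.426, 0.001, -0.0]
ft_force: [0.1, -0.3, 0.3]
width: 0.0869
grip_force: 0.0
time: 7.15
ee_pos: [0.5879, 0.1447, 0.078]
eef_rot: [0.905, 0.426, 0.0, -0.0]
ft_force: [0.2, 0.5, 1.9]
width: 0.0498
grip_force: 35.0
```

```bash
python3 -m crank '[[[0,0,-0.5],0],[[0,0,-0.9],0],[[0,0,-0.9],0],[[0,0,-0.9],0],[[0,0,-0.9],0],[[0,0,-0.9],0],[[0,0,-0.9],-0.5],[[0,0,-0.9],-1],[[0,0,-0.6],-1],[[0,0,0],-1],[[0,0,0],-1],[[0,0,0],-1]]' && python3 -m crank '[[[0,0,0],-1],[[0,0,0],-1],[[0,0,0],-1],[[0,0,0],-1],[[0,0,0],-1],[[0,0,0],-1],[[0,0,0],-1],[[0,0,0],-1],[[0,0,0],-1],[[0,0,0],-1],[[0,0,0],-1],[[0,0,0],-1]]' && python3 -m crank '[[[0,0,0],-0.55],[[0.44,-0.96,0],0],[[0.44,-0.96,0],0],[[0.44,-0.96,0],0],[[0.44,-0.96,0],0],[[0.44,-0.96,0],0],[[0.44,-0.96,0],0],[[0.44,-0.96,0],0],[[0.44,-0.96,0],0],[[0.44,-0.96,0],0],[[0.44,-0.96,0],0],[[0.44,-0.96,0],0]]' && python3 -m crank '[[[0,0,0],0],[[0,0,0],0]]'
cat > st.py <<'E'
from h import *
s=sensors.read_state();M=R.from_quat(s["eef_rot"]).as_matrix();p=np.array(s["ee_pos"])
print("t",s["time"],"tcp",p.round(4),"tooly yaw",np.degrees(np.arctan2(M[1,1],M[0,1])).round(2),"F",np.round(s["ft_force"],2),"T",np.round(s["torque"],2),"w",s["width"],"q7",s["joint_positions"][6])
yaw=np.radians(15);x=np.array([np.cos(yaw),np.sin(yaw),0]);y=np.array([-x[1],x[0],0]);hr=np.array([.4306,-.2267,.165])
d=p+[0,0,.019]-hr; print("slot in hook frame x,y,z:",d@x,d@y,d[2],"Fx",np.array(s["ft_force"])@x,"Fy",np.array(s["ft_force"])@y)
E
python3 st.py
python3 - <<'E'
from h import *
ims=[vision.camera(n)[:,:,::-1] for n in ("wrist","side","top")]
for n,i in zip("wst",ims): cv2.imwrite(f"pics/{n}2.png",i)
cv2.imwrite("pics/w2b.png",cv2.resize(ims[0],(768,576)))
E
```

```text
time: 8.65
ee_pos: [0.5877, 0.1444, 0.3009]
eef_rot: [0.677, 0.736, 0.0, 0.0]
ft_force: [-0.3, 0.3, -1.3]
width: 0.0495
grip_force: 35.0
time: 10.15
ee_pos: [0.5877, 0.1443, 0.3009]
eef_rot: [-0.093, 0.996, -0.0, 0.0]
ft_force: [-0.1, 1.0, -1.2]
width: 0.0491
grip_force: 35.0
time: 11.65
ee_pos: [0.5283, -0.1999, 0.3009]
eef_rot: [-0.129, 0.992, -0.0, 0.0]
ft_force: [0.5, -0.2, -1.3]
width: 0.0493
grip_force: 35.0
time: 11.9
ee_pos: [0.5289, -0.1982, 0.3004]
eef_rot: [-0.13, 0.992, 0.0, 0.0]
ft_force: [0.2, 0.4, -0.6]
width: 0.0498
grip_force: 35.0
t 11.9 tcp [ 0.5289 -0.1982  0.3004] tooly yaw 104.89 F [ 0.22  0.45 -0.58] T [0.03 0.07 0.02] w 0.049765389597306 q7 2.1578893750169756
slot in hook frame x,y,z: 0.10231173082331758 0.002056208779503064 0.15443689507648348 Fx 0.3241108485866813 Fy 0.37613495128095104
```

View pics/w2b.png

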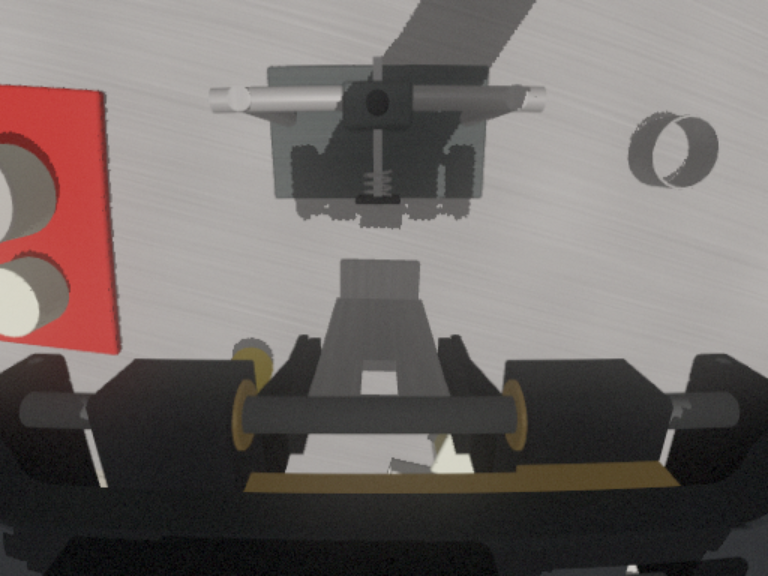

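The wrist view looks from behind the stand. The arm runs along column ~378 and ends at the black pad at row ~199 (columns 357–400). The slot's centre is at column ~379.5, and the base edges are level, so the yaw is aligned.

Run:
```python
from h import *
s=sensors.read_state();pose=(np.array(s["ee_pos"]),s["eef_rot"]);M=R.from_quat(pose[1]).as_matrix()
g=cv2.imread("pics/w2.png").mean(2)
w=lambda u,v,z:(M.T@(onz("wrist",((u)/1.5,(v)/1.5),z,pose)-pose[0])*1000).round(1)
print("pad L,R",w(357,199,.165),w(400,199,.165)); print("pad top edge/bottom rows",w(378,195,.179),w(378,204,.179))
print("arm",w(377.5,150,.165),w(378,180,.165),"bracket front",w(378,128,.165))
print("base",w(275,197,.012),w(484,197,.012),w(268,66,.012),w(490,66,.012))
zs=pose[0][2]-.078
print("foot back",w(341,260,zs+.006),w(419,260,zs+.006),"slot bottom",w(362,396,zs+.084),w(398,396,zs+.084))
print("bottle side",onz("wrist",(255/1.5,345/1.5),.10,pose))
for a,b in ((110,146),): print(g[110:146,252].astype(int).tolist(), g[110:146,243].astype(int).tolist())
for n in ("side","top"):
  im=cv2.imread(f"pics/{n}0.png");h=cv2.cvtColor(im,cv2.COLOR_BGR2HSV);m=cv2.inRange(h,(20,150,60),(35,255,255))
  k,l,st,c=cv2.connectedComponentsWithStats(m);i=1+st[1:,4].argmax();print(n,c[i],st[i],onz(n,c[i],.06))
```

```text
pad L,R [ 54.6 -15.5 135.1] [ 54.5  14.4 135.1]
pad top edge/bottom rows [ 58.5  -0.9 121.1] [ 52.6  -0.9 121.1]
arm [ 87.3  -1.2 135.1] [ 67.5  -0.9 135.1] bracket front [101.4  -0.9 135.1]
base [  42.4 -109.7  288.1] [ 42.2 110.8 288.1] [ 169.7 -108.7  288. ] [169.6 108.8 288.1]
foot back [ 26.3 -22.   72. ] [26.3 22.5 72. ] slot bottom [-13.8  -7.6  -6. ] [-13.8   7.6  -6. ]
bottle side [ 0.64370753 -0.28870415  0.1       ]
[94, 94, 96, 94, 91, 90, 86, 89, 93, 97, 93, 93, 89, 95, 94, 93, 92, 93, 92, 97, 84, 54, 46, 46, 41, 41, 86, 92, 94, 95, 95, 96, 96, 100, 98, 95] [54, 55, 51, 52, 51, 66, 75, 75, 64, 57, 56, 75, 82, 69, 58, 57, 62, 75, 76, 53, 45, 41, 46, 44, 46, 44, 86, 95, 97, 96, 96, 96, 97, 97, 94, 99]
side [197.55923345 155.51219512] [188 130  20  45 574] [ 0.72250469 -0.29821438  0.06      ]
top [361.94736842 122.60902256] [353 114  19  18 266] [ 0.73015122 -0.31308022  0.06      ]
```

```bash
python3 -m crank '[[[0,-0.04,0.85],0],[[0,0,0.85],0],[[0,0,0.85],0],[[0,0,0.85],0],[[0,0,0.85],0],[[0,0,0.85],0],[[0,0,0],0],[[0,0,0],0],[[0,0,0],0],[[0,0,0],0]]'; python3 st.py
python3 - <<'E'
from h import *
ims=[vision.camera(n)[:,:,::-1] for n in ("wrist","side","top")]
for n,i in zip("wst",ims): cv2.imwrite(f"pics/{n}3.png",i)
c=lambda im,x,y,w,h,k:np.clip(1.5*cv2.resize(im[y:y+h,x:x+w],None,fx=k,fy=k,interpolation=cv2.INTER_CUBIC).astype(float),0,255)
cv2.imwrite("pics/c3.png",np.hstack([c(ims[0],152,60,200,280,2),c(ims[1],215,90,100,140,4)]))
E
```

```text
time: 13.3
ee_pos: [0.5296, -0.2, 0.1477]
eef_rot: [-0.13, 0.992, -0.0, 0.001]
ft_force: [0.3, 0.0, -1.7]
width: 0.0495
grip_force: 35.0
t 13.3 tcp [ 0.5296 -0.2     0.1477] tooly yaw 104.88 F [ 0.25  0.05 -1.71] T [0.01 0.01 0.07] w 0.049535852292458014 q7 2.1889727986594716
slot in hook frame x,y,z: 0.10249092131368734 0.000170591498495741 0.0017226368405138248 Fx 0.2575729558340425 Fy -0.019836232402500997[ WARN:0@1.020] global loadsave.cpp:1063 imwrite_ Unsupported depth image for selected encoder is fallbacked to CV_8U.
```

View pics/c3.png

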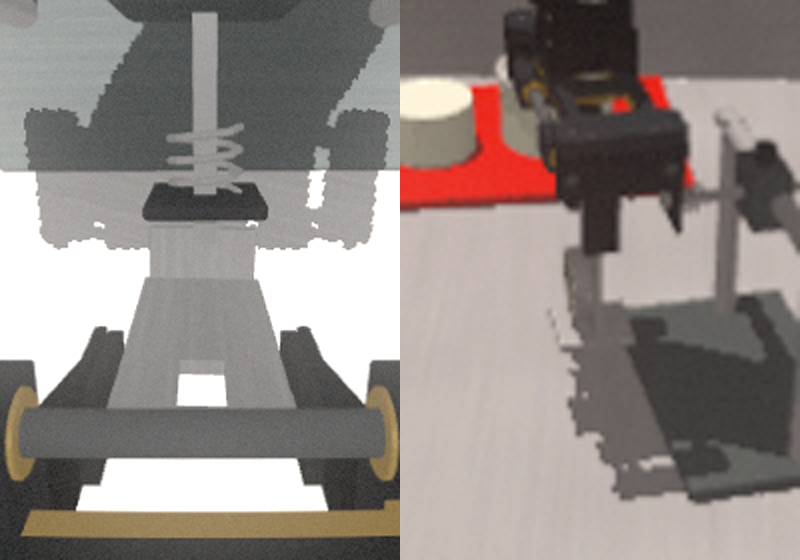

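The slot and foot are at column ~201 and the arm at ~205, so I need about 0.8 mm in +y. The dial faces outward in the side view. Approaching now.

```bash
python3 -m crank '[[[0,0.03,0],0],[[0.4,0,0],0],[[0.4,0,0],0],[[0.4,0,0],0],[[0.1,0,0],0],[[0,0,0],0],[[0,0,0],0],[[0,0,0],0]]'; python3 st.py
python3 - <<'E'
from h import *
im=vision.camera("wrist")[:,:,::-1];cv2.imwrite("pics/w4.png",im)
im2=vision.camera("side")[:,:,::-1]
c=lambda im,x,y,w,h,k:np.clip(1.5*cv2.resize(im[y:y+h,x:x+w],None,fx=k,fy=k,interpolation=cv2.INTER_CUBIC).astype(float),0,255).astype(np.uint8)
cv2.imwrite("pics/c4.png",np.hstack([c(im,192,140,120,160,3),c(im2,240,90,100,120,4)]))
E
```

```text
time: 14.45
ee_pos: [0.4914, -0.2089, 0.1468]
eef_rot: [-0.13, 0.992, 0.0, -0.0]
ft_force: [0.5, 0.4, -1.4]
width: 0.0495
grip_force: 35.0
t 14.45 tcp [ 0.4914 -0.2089  0.1468] tooly yaw 104.9 F [ 0.55  0.36 -1.4 ] T [ 0.01 -0.02 -0.04] w 0.04948785146204452 q7 2.209956968754325
slot in hook frame x,y,z: 0.06337737323513622 0.0014338238519532736 0.0008353940831010709 Fx 0.6250619939193348 Fy 0.20961562823505037
```

View pics/c4.png

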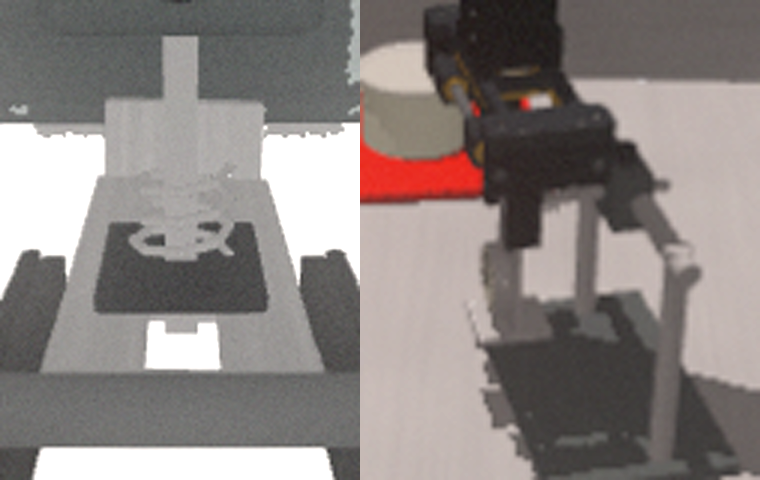

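The arm is at column 180 and the slot at ~183 (left half), with the tip visible through the slot. It's well centred, so I'll creep in while watching the force.

```bash
python3 -m crank '[[[0.07,0,0],0],[[0.07,0,0],0],[[0.07,0,0],0],[[0,0,0],0],[[0,0,0],0]]'; python3 st.py;  python3 -m crank '[[[0.05,0,0],0],[[0,0,0],0],[[0,0,0],0]]'; python3 st.py; python3 -m crank '[[[0.05,0,0],0],[[0,0,0],0],[[0,0,0],0]]'; python3 st.py
```

```text
time: 15.18
ee_pos: [0.4852, -0.2107, 0.1469]
eef_rot: [-0.129, 0.992, 0.0, 0.0]
ft_force: [0.3, -0.1, -2.0]
width: 0.0495
grip_force: 35.0
t 15.175 tcp [ 0.4852 -0.2107  0.1469] tooly yaw 104.88 F [ 0.31 -0.1  -1.95] T [-0.03 -0.01 -0.06] w 0.049485917645793125 q7 2.213772514261987
slot in hook frame x,y,z: 0.05684764446918332 0.001352160604636668 0.0009305283227659666 Fx 0.27492822801526895 Fy -0.17808727413099731
time: 15.55
ee_pos: [0.4837, -0.2111, 0.1469]
eef_rot: [-0.13, 0.992, 0.0, 0.0]
ft_force: [-0.6, -0.3, -0.6]
width: 0.0495
grip_force: 35.0
t 15.55 tcp [ 0.4837 -0.2111  0.1469] tooly yaw 104.88 F [-0.64 -0.27 -0.61] T [0.07 0.01 0.01] w 0.04954604160172874 q7 2.2146748515352077
slot in hook frame x,y,z: 0.05532715465755559 0.0013590425095137487 0.0009254623792984695 Fx -0.687253273602033 Fy -0.09264918500701944
time: 15.92
ee_pos: [0.4822, -0.2115, 0.1469]
eef_rot: [-0.129, 0.992, 0.0, 0.0]
ft_force: [-0.1, -0.2, -1.6]
width: 0.0494
grip_force: 35.0
t 15.925 tcp [ 0.4822 -0.2115  0.1469] tooly yaw 104.88 F [-0.1  -0.15 -1.61] T [ 0.02  0.03 -0.04] w 0.04938612895225308 q7 2.2155561611882524
slot in hook frame x,y,z: 0.05381303331079765 0.001351291296554791 0.0009298420914183869 Fx -0.1376884053938494 Fy -0.11935091699050727
```

```bash
for i in 1; do python3 -m crank '[[[0.03,0,0],0],[[0,0,0],0],[[0,0,0],0]]' >/dev/null; python3 st.py|tail -1;  python3 -m crank '[[[0.03,0,0],0],[[0,0,0],0],[[0,0,0],0]]'>/dev/null; python3 st.py|tail -1; python3 -m crank '[[[0.03,0,0],0],[[0,0,0],0],[[0,0,0],0]]'>/dev/null; python3 st.py|tail -1; python3 -m crank '[[[0.03,0,0],0],[[0,0,0],0],[[0,0,0],0]]'>/dev/null; python3 st.py|tail -1; done
```

```text
slot in hook frame x,y,z: 0.05312302576030112 0.001356322237029574 0.0009648566111677137 Fx 1.3977911973632504 Fy 0.34286604126338005
slot in hook frame x,y,z: 0.05215152875279897 0.0013599302892873416 0.0009749890841096731 Fx 1.7494623194630925 Fy 0.1896891469606477
slot in hook frame x,y,z: 0.05125838463814611 0.001377738875474159 0.0009648071689596083 Fx 4.436440092696807 Fy -0.4442959167330249
slot in hook frame x,y,z: 0.05035211011127867 0.001359252052240708 0.0009602614267416043 Fx 5.2395330139589555 Fy -1.0333447492042045
```

```bash
python3 -m crank '[[[0.03,0,0],0],[[0,0,0],0],[[0,0,0],0]]'>/dev/null; python3 st.py|tail -1; python3 -m crank '[[[0.03,0,0],0],[[0,0,0],0],[[0,0,0],0]]'>/dev/null; python3 st.py;  python3 -m crank '[[[0,0,0],0]]'>/dev/null; python3 st.py|tail -1
```

```text
slot in hook frame x,y,z: 0.04962839585969745 0.0013582310921704836 0.0010131948330881768 Fx 5.0048082608165005 Fy 0.045960002778218954
t 18.175 tcp [ 0.4775 -0.2128  0.147 ] tooly yaw 104.89 F [ 7.54  0.42 -2.87] T [ 0.21 -1.44  0.07] w 0.04937096749835335 q7 2.218891768657704
slot in hook frame x,y,z: 0.048910548379770505 0.0013325489883866417 0.0010281009134273933 Fx 7.3874578833401 Fy -1.5436305334198572
slot in hook frame x,y,z: 0.04892118033158224 0.001350556115971689 0.0010323030543797351 Fx 5.7367776231133005 Fy -2.502276309176952
```

```bash
python3 -m crank '[[[0.01,0,0.07],0],[[0,0,0.07],0],[[0,0,0.05],0],[[0,0,0],0],[[0,0,0],0]]'>/dev/null; python3 st.py; python3 -m crank '[[[0,0,0.04],0],[[0,0,0.04],0],[[0,0,0],0]]'>/dev/null; python3 st.py; python3 -m crank '[[[0,0,0.03],0],[[0,0,0.03],0],[[0,0,0],0]]'>/dev/null; python3 st.py
```

```text
t 18.925 tcp [ 0.4777 -0.2129  0.1419] tooly yaw 104.9 F [ 6.73  1.24 -0.26] T [ 0.25 -1.28  0.12] w 0.049648371374968865 q7 2.221180781640278
slot in hook frame x,y,z: 0.049011671966345136 0.0011201354322853561 -0.00410729699413484 Fx 6.817035854916066 Fy -0.5428164418944291
t 19.3 tcp [ 0.4777 -0.2129  0.1395] tooly yaw 104.9 F [6.62 1.61 0.42] T [ 0.25 -1.32  0.09] w 0.049518494756373606 q7 2.2220888803748142
slot in hook frame x,y,z: 0.049071765631811114 0.0011117766402852429 -0.006460877686903788 Fx 6.814223341529396 Fy -0.16360186745333868
t 19.675 tcp [ 0.4777 -0.213   0.1378] tooly yaw 104.9 F [5.88 1.34 1.02] T [ 0.25 -1.26  0.17] w 0.04994336830569937 q7 2.2227527948622714
slot in hook frame x,y,z: 0.04907464456173524 0.0010626481095561155 -0.00820345034845571 Fx 6.025881228947259 Fy -0.22523054473716514
```

The slot's top end is now below the tip's top with no jamming, so I'll continue down to the arm.

```bash
python3 -m crank '[[[0,0,0.04],0],[[0,0,0.04],0],[[0,0,0],0]]'>/dev/null; python3 st.py|tail -1; python3 st.py|head -1; python3 -m crank '[[[0,0,0.04],0],[[0,0,0.02],0],[[0,0,0],0]]'>/dev/null; python3 st.py; python3 -m crank '[[[0,0,0.03],0],[[0,0,0],0],[[0,0,0],0]]'>/dev/null; python3 st.py
```

```text
slot in hook frame x,y,z: 0.049052227410423525 0.00109502966994023 -0.010653928286959186 Fx 6.589720971878773 Fy -1.3207378008232773
t 20.05 tcp [ 0.4777 -0.2129  0.1353] tooly yaw 104.9 F [6.71 0.43 1.47] T [ 0.21 -1.31  0.11] w 0.04905477189365209 q7 2.2237144758018688
t 20.425 tcp [ 0.4777 -0.213   0.1336] tooly yaw 104.9 F [5.15 0.82 1.34] T [ 0.31 -1.31  0.1 ] w 0.04925936637519148 q7 2.2244154429330085
slot in hook frame x,y,z: 0.049054082088861854 0.001072670237672604 -0.012431246750673669 Fx 5.19090258031888 Fy -0.5388632748562133
t 20.8 tcp [ 0.4778 -0.2129  0.1327] tooly yaw 104.9 F [5.94 1.43 2.18] T [ 0.3  -1.23  0.1 ] w 0.049330992583564215 q7 2.224731819293711
slot in hook frame x,y,z: 0.04912509835123777 0.0010735319512699686 -0.013262256397203437 Fx 6.105060146180233 Fy -0.16037792589271563
```

```bash
python3 -m crank '[[[0,0,0.02],0],[[0,0,0],0],[[0,0,0],0]]'>/dev/null; python3 st.py; python3 -m crank '[[[0,0,0.02],0],[[0,0,0],0],[[0,0,0],0]]'>/dev/null; python3 st.py
```

```text
t 21.175 tcp [ 0.4779 -0.213   0.1325] tooly yaw 104.89 F [4.76 2.69 5.43] T [ 0.34 -0.88  0.05] w 0.04929848016340774 q7 2.2249557747144917
slot in hook frame x,y,z: 0.04921408928754905 0.0009911771278876692 -0.013452424473119812 Fx 5.291743442040066 Fy 1.3669194699989404
t 21.55 tcp [ 0.4779 -0.213   0.1323] tooly yaw 104.9 F [ 3.4   2.65 10.28] T [ 0.51 -0.58  0.15] w 0.04957828598976361 q7 2.2251934360700236
slot in hook frame x,y,z: 0.049224930653303405 0.0009760333998514828 -0.01369373379244887 Fx 3.965552125284976 Fy 1.6811873831271307
```

The slot is home: vertical force rose and motion stopped at 13.5 mm below the arm. I'll ease off slightly and release.

```bash
python3 -m crank '[[[0,0,-0.01],0],[[-0.03,0,0],0],[[0,0,0],0],[[0,0,0],0]]'>/dev/null; python3 st.py; python3 -m crank '[[[0,0,0],0],[[0,0,0],0],[[0,0,0],0],[[0,0,0],0],[[0,0,0],0],[[0,0,0],0],[[0,0,0],0],[[0,0,0],0]]' 1; python3 st.py
python3 - <<'E'
from h import *
im=vision.camera("wrist")[:,:,::-1];cv2.imwrite("pics/w5.png",im)
im2=vision.camera("side")[:,:,::-1]
c=lambda im,x,y,w,h,k:np.clip(1.5*cv2.resize(im[y:y+h,x:x+w],None,fx=k,fy=k,interpolation=cv2.INTER_CUBIC).astype(float),0,255).astype(np.uint8)
cv2.imwrite("pics/c5.png",np.hstack([c(im,192,140,120,160,3),c(im2,240,90,100,120,4)]))
E
```

```text
t 22.05 tcp [ 0.4783 -0.213   0.1323] tooly yaw 104.88 F [1.81 1.12 9.07] T [ 0.45 -0.31  0.03] w 0.04960051868056306 q7 2.2245211036846446
slot in hook frame x,y,z: 0.04960620967815094 0.0009381882060371602 -0.013650724434515593 Fx 2.042591456796154 Fy 0.6140914243910726
time: 23.05
ee_pos: [0.4776, -0.2127, 0.131]
eef_rot: [-0.129, 0.992, 0.0, 0.0]
ft_force: [-0.6, 0.1, 0.0]
width: 0.0867
grip_force: 0.0
t 23.05 tcp [ 0.4776 -0.2127  0.131 ] tooly yaw 104.88 F [-0.56  0.15  0.04] T [ 0.08  0.02 -0.02] w 0.08668074505981906 q7 2.224546311523267
slot in hook frame x,y,z: 0.04901013696335275 0.0013685043738513585 -0.014988763036606123 Fx -0.5028917373268337 Fy 0.28937609116238644
```

View pics/c5.png

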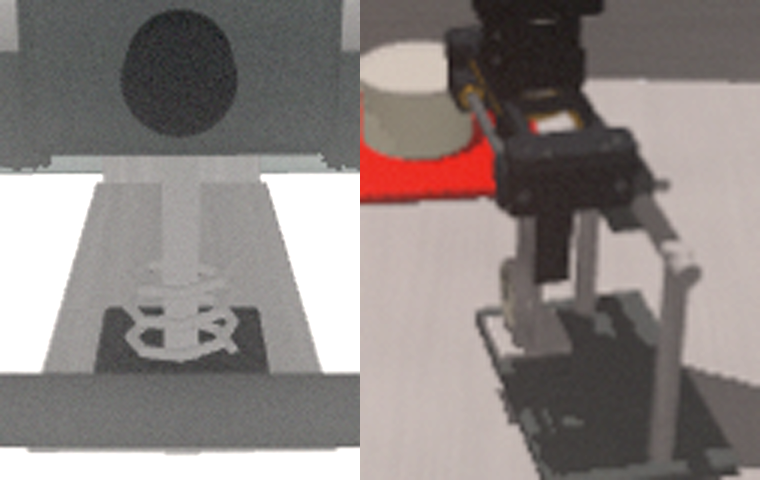

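The gripper is free and the plate hangs on the arm in front of the pad with the dial outward. Retreating straight up to check.

```bash
python3 -m crank '[[[0,0,-0.3],0],[[0,0,-0.5],0],[[0,0,-0.8],0],[[0,0,-0.8],0],[[0,0,-0.8],0],[[0,0,-0.8],0],[[0,0,-0.8],0],[[0,0,-0.8],0],[[0,0,0],0],[[0,0,0],0]]'; python3 -m crank '[[[0.9,0,0],0],[[0.9,0,0],0],[[0.9,0,0],0],[[0,0,0],0],[[0,0,0],0]]'; python3 st.py
python3 - <<'E'
from h import *
a,b,t=[vision.camera(n)[:,:,::-1] for n in ("wrist","side","top")]
cv2.imwrite("pics/t6.png",t); cv2.imwrite("pics/s6.png",b); cv2.imwrite("pics/w6.png",a)
c=lambda im,x,y,w,h,k:np.clip(1.5*cv2.resize(im[y:y+h,x:x+w],None,fx=k,fy=k,interpolation=cv2.INTER_CUBIC).astype(float),0,255).astype(np.uint8)
cv2.imwrite("pics/c6.png",np.hstack([c(a,157,100,200,280,2),c(b,240,90,100,140,4)]))
E
```

```text
time: 24.4
ee_pos: [0.4774, -0.2127, 0.299]
eef_rot: [-0.129, 0.992, 0.0, 0.0]
ft_force: [-0.3, 0.1, -0.2]
width: 0.0868
grip_force: 0.0
time: 25.02
ee_pos: [0.3996, -0.2331, 0.2987]
eef_rot: [-0.13, 0.992, 0.0, -0.0]
ft_force: [0.4, -0.0, -0.5]
width: 0.0871
grip_force: 0.0
t 25.025 tcp [ 0.3996 -0.2331  0.2987] tooly yaw 104.91 F [ 0.42 -0.04 -0.5 ] T [0.06 0.04 0.  ] w 0.08707841141520871 q7 2.231923989106284
slot in hook frame x,y,z: -0.031602455451352075 0.0018842679309157171 0.15266751252497154 Fx 0.39097317035766915 Fy -0.1459521199128871
```

View pics/c6.png

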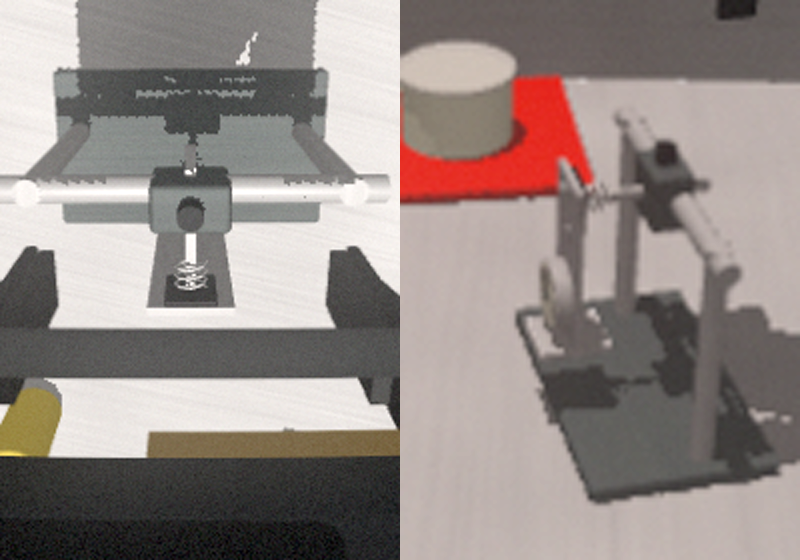

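The thermometer hangs upright on the arm with the dial outward (side crop, top edge near (570,165)) and the gripper clear. I'll check its height once, then hand in.

Run:
```python
from h import *
yw=np.radians(15);x=np.array([np.cos(yw),np.sin(yw),0]);y=np.array([-x[1],x[0],0]);hr=np.array([.4306,-.2267,.165])
for z in (.179,.193):
  for sy in (-1,1): print(z,sy,(proj("side",hr+x*.049+y*.025*sy+[0,0,z-.165])-[240,90])*4+[400,0])
```

```text
0.179 -1 [557.83780135 158.64610106]
0.179 1 [577.73846123 195.25815436]
0.193 -1 [558.21530546 139.13003141]
0.193 1 [578.30376114 175.23896889]
```

```bash
python3 -c "
from bench import r
print(r.close_job())"
```

```text
the job is handed in; nothing more can be done
None
```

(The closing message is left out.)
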